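Wedge the rocking hotplate

ROBOT

A 6-joint arm with a two-finger parallel gripper is mounted at the origin on the work surface. World frame = base frame: x ahead of the robot, y to its left, z up, the work surface at z = 0. Lengths are in m, angles in rad, forces in N, time in s.
With the tool pointing down it reaches from about 0.4 to 0.825 m from the base axis. Payload 7 kg.
Tool frame: the origin (TCP) lies midway between the tips of the shut fingers; the grasp point (between the pads) lies 19 mm behind it; z points along the fingers, y is the line along which they close (so a half turn about z gives the same grasp; the last joint's range is limited). The gripper opens to 88 mm and grips with 3 to 60 N. Pads are 19 mm wide; open, the fingers measure 130 mm over their backs; the gripper's body (78 mm by 193 mm) begins 47 mm behind the grasp point.
Start: joints at [-0.937, 0.359, 0.012, 0, -1.224, -0.288], TCP at [0.229, -0.635, 0.227] pointing down, gripper open.
Joint ranges: [-3.07, 3.07], [-1.43, 2.12], [-1.02, 1.25], [-3.03, 1.67], [-3.05, -0], [-3.03, 3.03]. Speed limits (rad/s): [2.39, 2.39, 3.01, 3.14, 3.14, 3.14].

INTERFACE

Orientations are given as [roll, pitch, yaw] about the fixed x, y, z axes, in that order (R = Rz(yaw) Ry(pitch) Rx(roll)).
In Python, from station import telemetry, eyes, ticket, recognise, trace gives the robot as it stands. The module is installed in compiled form; this text tells all that it offers.
- The arm moves only by the tool servo_tool, never from a script. Its argument "series" is a list that holds one entry, the list of rows, each a list of 4 numbers: the shift along the tool's x, y, z in mm, then the turn about the tool's z in rad. In form: [[[x, y, z, roll], ...]]. A call has exactly 10 rows; each row shifts and turns the commanded pose from where the row before left it, along the tool's axes as they then stand; what a row does not reach is not made up. A row lasts 1/12 s, in which the tool goes at most 41.7 mm and 7.16 degrees, less where a joint would pass 70% of its speed; a pose out of reach is approached as far as the arm can. A call is refused whole if a number of a shift passes 41.7 or a number of a turn 0.125, either way. A call with a gripper value outside its range is refused whole. "claw" is the gripper's target within -1 to 1 (shut at 1, half-way at 0, fully open at -1), set as the call begins (left out, the last holds). The fingers move at their own pace and stop on an object; "grip_force" is the grip in N (left out, the last holds). Time passes only in rows, so rows that do not move let the fingers close, or fill a call up. It gives the time, the measured TCP pose, the force, the opening and the grip force at its end, in the units of the state.
- telemetry.get_state(): the state, without advancing time (a new reading comes with each control period).
- eyes.grab_frame(name): name is "scene" or "top"; returns the picture (420x560x3 uint8, red, green, blue); there is no depth.
- eyes.calibration(name): a dict with "mtx" (3x3 intrinsics, pixels), "rvec" (rotation vector, rad) and "tvec" (3), from world to camera coordinates, as OpenCV has them. Camera axes: x right, y down, z forward; pixel columns grow to the right and rows downward; lengths in m; the calibration is good to about 2 mm. A picture is of the moment at which its call begins. calibration takes no time and is no camera call.
- ticket.job_done(): hands the job in; it is judged then, once.
Trained networks look in the newest picture that a camera, given by its name, has taken for a name from the list of things; names that differ only in an ending like _2 or _b are one class to them, and where a whole thing is asked for, a point or a joint stands for the part that bears it (a point fixed in the world has none). Each returns a list of dicts, best first, with "conf" (0 to 1); they miss things now and then, are a little off and sometimes report something else, mostly with a low value. They report only what shows in the picture. A call takes as long as a camera call. They do not tell look-alikes from the thing itself.
- recognise(camera, name): "position" ([x, y, z] in m, in world coordinates, good to about 4 mm: the middle of the surface that is visible of it).
- trace(camera, name): "mask" (420x560 bool, what is visible of it).
The state is a dict: "t": time; "q": joint angles; "qd": joint speeds; "joint_efforts": joint torques, N m; "eef_pos": TCP position; "ee_rot": TCP orientation; "force": force on the tool from outside, world axes, zero at the start; "moment": the same for the moment, N m; "width": finger opening in m; "gripper_force": force on a finger pad.
Only numpy, scipy, OpenCV 4.12 (cv2) and the standard library are available. Lean on these libraries where they do the work, as an engineer would, in place of code of your own. Each camera call takes 0.05 s, during which the arm holds its last target. There are 200 camera calls.

TASK

The white hotplate rocks because the foot under its blue corner pad is too short. Push the orange wedge along the bench, thin end first, under that foot until it is snug and carries the corner without tipping the hotplate the other way, then press down firmly on the blue pad to check that the corner no longer gives. Lift nothing, leave the hotplate where it stands with its amber disc on top, do not disturb the other things, and finish with the robot clear.

Things in the scene. Friction and masses are not known exactly. Their poses are not given: they have to be found in the camera images.
- hotplate: white lab hotplate, housing 200 mm (its x) by 240 mm (its y), top 107 mm and underside 22 mm above the bench, 2 to 3 kg. Origin: on the bench below the housing's centre; z up. It stands level on three domed feet, 78 mm in x and 98 mm in y from its centre; the fourth, at x = -78, y = +98 mm (below the blue pad), is short. Pressing that corner with 3 to 8 N makes it dip; let go, it falls back level
- pad_top (a point): centre of the top face of the blue pad, 40 x 40 mm, 6 mm thick, fixed on the hotplate's top over the short foot; 113 mm above the bench when the hotplate is level
- foot_spot (a point): point of the hotplate straight below the short foot, at bench level; 22 mm inward from the hotplate's +y side face. The foot is a ball-ended stud, 20 mm across; its underside hangs 7 to 13 mm above this point, how much is not known
- wedge: orange plastic wedge on the bench, 160 mm long (its x), 54 mm wide (its y), 120 g. Its top slopes evenly from 2 mm high at the thin end (x = +80 mm) to 26 mm at the upright heel face (x = -80 mm). Origin: centre of its underside. It lies at the hotplate's +y side, thin end 20 to 60 mm from the short foot, up to 12 mm to the side and turned up to 0.15 rad off the hotplate's -y direction
- wedge_heel (a point): centre of the wedge's upright heel face, 12 mm above the bench; the face to push. The wedge slides at about 1 N until the foot bears on it; then the push rises quickly, and above 10 to 20 N it lifts the corner or shoves the hotplate along. It stays where it is left
- wedge_tip (a point): middle of the wedge's thin edge, at bench level
- disc_place (a point): place on the hotplate's top where the amber disc lies
- press_pad: the blue pad itself; origin at the centre of its underside
- resin_disc: amber resin disc, 130 mm across, 10 mm thick, lying free on the hotplate's top; origin at the centre of its underside
- white_bottle: white plastic bottle, 66 mm across, 170 mm high, standing free
- beaker: glass beaker, 72 mm across, 90 mm high, standing free
- paper_cup: paper cup, 74 mm across, 85 mm high, standing free
- spatula: spatula with a wooden handle, lying on the bench
- mould_ring: aluminium ring, 100 mm across, 25 mm high, lying on the bench
- hardener_jar: amber jar with a black cap, 60 mm across, 80 mm high, standing free
Not all that is in view belongs to the job. Of the things that look like the wedge, take the one that is farthest from the robot's base at the start.

How it is judged:
By the outcome, as a careful person would: the job done as asked, in the order asked, and still so for the second after the job is handed in, with the robot touching nothing.
It also fails if it takes over 54 s, if anything falls off the work surface, if the arm or the gripper's body presses on something with over 40 N, if the wrist force passes 120 N, or if a joint passes its speed limit or range.

## Working session

There is one attempt and no reset: what is moved stays moved. The work goes in short steps, Python scripts to look and compute and a tool call to move; the robot and the scene stay as the last step left them, time stands still between calls to the robot, and variables do not carry over. Pictures are saved under pics/ and viewed, at most 10 in all, crops included, and the job is handed in when it is done.

Besides the shell and the picture viewer there is one more tool, called after "Request:" as name(argument=value, ...) on one line, values as JSON. servo_tool: Moves the arm, as the interface text tells. Its arguments: {"type":"object","properties":{"series":{"type":"array"},"claw":{"type":"number"},"grip_force":{"type":"number"}},"required":["series"]}

```bash
mkdir -p pics; python3 - <<'E'
from station import telemetry, eyes, recognise
import cv2,numpy as np
for c in ("scene","top"):
    im=eyes.grab_frame(c); cv2.imwrite(f"pics/{c}0.png",im[:,:,::-1])
    for n in ("hotplate","pad_top","wedge","wedge_heel","wedge_tip","resin_disc","foot_spot","white_bottle","beaker","paper_cup","spatula","mould_ring","hardener_jar"):
        print(c,n,[(np.round(d["position"],3).tolist(),round(d["conf"],2)) for d in recognise(c,n)])
s=telemetry.get_state();print(s["t"],s["eef_pos"],s["ee_rot"],s["force"],s["width"])
E
```

```text
scene hotplate [([0.625, -0.082, 0.109], 0.88), ([0.324, -0.311, 0.052], 0.67)]
scene pad_top []
scene wedge [([0.172, 0.307, 0.011], 0.95), ([0.467, 0.106, 0.012], 0.76), ([0.33, -0.103, 0.013], 0.66), ([0.312, 0.167, 0.016], 0.6)]
scene wedge_heel [([0.314, 0.167, 0.014], 0.91), ([0.626, 0.531, -0.003], 0.68), ([0.335, -0.105, 0.012], 0.65), ([0.464, 0.103, 0.016], 0.63), ([0.172, 0.31, 0.016], 0.6)]
scene wedge_tip [([0.466, 0.106, 0.01], 0.85), ([0.328, -0.102, 0.012], 0.8), ([0.174, 0.312, 0.015], 0.74), ([0.308, 0.167, 0.013], 0.66), ([0.626, -0.083, 0.109], 0.64)]
scene resin_disc [([0.599, -0.117, 0.118], 0.69), ([0.467, 0.104, 0.009], 0.35)]
scene foot_spot [([0.631, -0.08, 0.106], 0.85)]
scene white_bottle [([0.77, 0.108, 0.11], 0.97)]
scene beaker [([0.348, 0.46, 0.058], 0.73)]
scene paper_cup [([0.328, -0.31, 0.052], 0.88)]
scene spatula [([0.626, 0.529, -0.003], 0.91), ([0.626, -0.082, 0.107], 0.6), ([0.349, 0.459, 0.054], 0.3)]
scene mould_ring [([0.691, 0.399, 0.025], 0.92)]
scene hardener_jar [([0.623, -0.421, 0.066], 0.83)]
top hotplate [([0.56, -0.07, 0.107], 0.83),
[... 339 characters left out ...]
025], 0.59), ([0.16, 0.308, 0.017], 0.57)]
top wedge_tip [([0.331, -0.104, 0.013], 0.86), ([0.301, 0.164, 0.01], 0.7), ([0.164, 0.31, 0.015], 0.65), ([0.46, 0.105, 0.016], 0.56)]
top resin_disc [([0.59, -0.114, 0.119], 0.67), ([0.735, 0.12, 0.117], 0.4)]
top foot_spot [([0.56, -0.068, 0.108], 0.89)]
top white_bottle [([0.736, 0.12, 0.116], 0.87)]
top beaker [([0.338, 0.478, 0.046], 0.61)]
top paper_cup [([0.324, -0.317, 0.044], 0.83)]
top spatula [([0.628, 0.532, 0.002], 0.84)]
top mould_ring []
top hardener_jar [([0.604, -0.415, 0.078], 0.72)]
1.4 [ 0.22874451 -0.63504323  0.22655641] [ 3.14158279e+00 -7.49359178e-06 -2.79584981e+00] [-0.41129434  0.00922683  0.86014952] 0.08733384562704212
```

View pics/scene0.png

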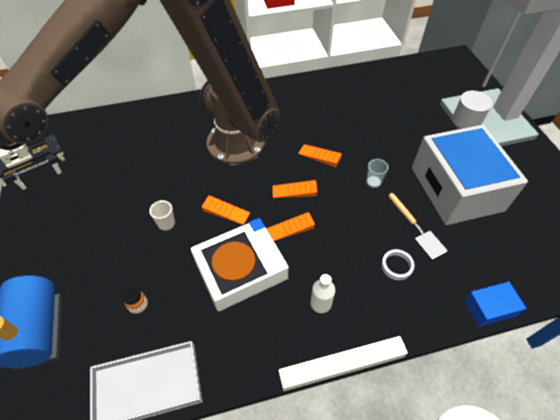

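View pics/top0.png

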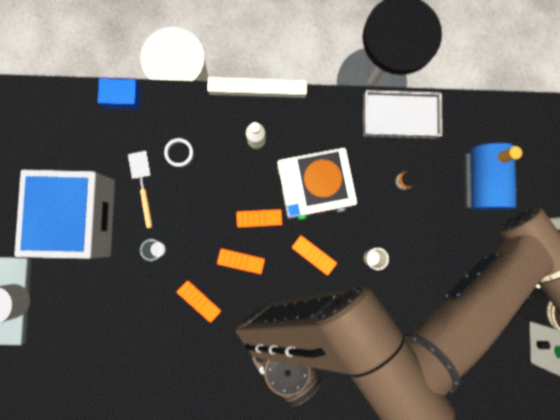

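Wedge-like things, scene / top pixels: A (290,228)/(258,218), B (295,189)/(241,261), C (226,209)/(314,255), D (320,155)/(198,301). By distance from the base, A at (0.46, 0.105) is the farthest (0.475 m; the others are about 0.35 m), and it lies beside the blue pad. I'll fit poses and check A in a crop.

```bash
cat > fit.py <<'E'
import cv2,numpy as np
from scipy.optimize import minimize
from station import eyes
S=8
def proj(c,P):
    k=eyes.calibration(c); return cv2.projectPoints(np.array(P,float),np.array(k["rvec"],float),np.array(k["tvec"],float),np.array(k["mtx"],float),None)[0][:,0]
def place(P,p):
    x,y,a=p; R=np.array([[np.cos(a),-np.sin(a),0],[np.sin(a),np.cos(a),0],[0,0,1]]); return np.array(P)@R.T+[x,y,0]
HOT=[(sx*.1,sy*.12,z) for sx in(-1,1) for sy in(-1,1) for z in(.022,.107)]
PAD=[(-.078+sx*.02,.098+sy*.02,z) for sx in(-1,1) for sy in(-1,1) for z in(.107,.113)]
WED=[(.08,s*.027,z) for s in(-1,1) for z in(0,.002)]+[(-.08,s*.027,z) for s in(-1,1) for z in(0,.026)]
def hull(c,P,f=2):
    m=np.zeros((420*f,560*f),np.float32); q=cv2.convexHull(((proj(c,P)+.5)*f-.5).astype(np.float32))
    cv2.fillConvexPoly(m,np.round(q*256).astype(np.int32),1,cv2.LINE_AA,8) if 0 else cv2.fillPoly(m,[np.round(q*256).astype(np.int32)],1,cv2.LINE_8,8)
    return m
def small(m): return cv2.resize(m,(560,420),interpolation=cv2.INTER_AREA)
def orange(im):
    h=cv2.cvtColor(im,cv2.COLOR_RGB2HSV); return ((h[...,0]>4)&(h[...,0]<22)&(h[...,1]>150)&(h[...,2]>120))
def comp(m,seed):
    n,l=cv2.connectedComponents(m.astype(np.uint8)); ys,xs=np.nonzero(m); i=np.argmin((xs-seed[0])**2+(ys-seed[1])**2); return l==l[ys[i],xs[i]]
def fit(cost,p0):
    best=None
    for d in (.01,.004,.002):
        s=np.array([p0]+[np.array(p0)+v for v in np.diag([d,d,d*8])])
        r=minimize(cost,p0,method="Nelder-Mead",options=dict(initial_simplex=s,xatol=1e-5,fatol=1e-3)); p0=r.x
    return r.x,r.fun
def hot_cost(masks):
    return lambda p:sum(np.abs(small(hull(c,place(HOT,p),4))-m).sum() for c,m in masks.items())
def wed_cost(masks,hp):
    occ={c:np.maximum(hull(c,place(HOT,hp),4),hull(c,place(PAD,hp),4)) for c in masks}
    return lambda p:sum(np.abs(small(hull(c,place(WED,p),4)*(1-occ[c]))-m).sum() for c,m in masks.items())
E
python3 - <<'E'
from fit import *
from station import trace
ims={};hm={};wm={}
for c,sd in (("scene",(290,228)),("top",(258,218))):
    ims[c]=eyes.grab_frame(c); t=trace(c,"hotplate")
    ctr=(240,262) if c=="scene" else (318,182)
    t=[d for d in t if d["mask"][ctr[1]-22:ctr[1]+22,ctr[0]-22:ctr[0]+22].any()]
    m=t[0]["mask"]; print(c,len(t),t[0]["conf"],m.sum())
    q=cv2.convexHull(np.argwhere(m)[:,::-1].astype(np.int32)); h=np.zeros((420,560),np.uint8); cv2.fillPoly(h,[q],1); hm[c]=h.astype(np.float32)
    wm[c]=comp(orange(ims[c]),sd).astype(np.float32); print(wm[c].sum())
np.savez("m.npz",**{k+"h":v for k,v in hm.items()},**{k+"w":v for k,v in wm.items()})
hp,f=fit(hot_cost(hm),[.6,-.11,.15]); print("hot",hp,f)
for c in hm: print(c,fit(hot_cost({c:hm[c]}),hp))
wp,f=fit(wed_cost(wm,hp),[.465,.106,-1.5]); print("wed",wp,f)
for c in hm: print(c,fit(wed_cost({c:wm[c]},hp),wp))
out=[]
for c,(x,y) in (("scene",(180,170)),("top",(220,140))):
    k=4; im=cv2.resize(ims[c][y:y+140,x:x+145],None,fx=k*.68,fy=k*.68,interpolation=cv2.INTER_CUBIC)[:,:,::-1].copy()
    for P,p,col in((HOT,hp,(0,255,0)),(PAD,hp,(255,255,0)),(WED,wp,(255,0,255))):
        q=cv2.convexHull(((proj(c,place(P,p))-[x,y]+.5)*k*.68).astype(np.float32)).astype(int); cv2.polylines(im,[q],True,col,1)
    out.append(im)
cv2.imwrite("pics/fit0.png",np.hstack(out))
E
```

```text
scene 1 0.68 3989
736.0
top 1 0.56 3056
806.0
hot [ 0.5825292  -0.09756226  0.21966974] 368.6875
scene (array([ 0.58316204, -0.09745263,  0.22380608]), np.float64(125.5625))
top (array([ 0.58088321, -0.09829844,  0.21979126]), np.float64(225.5625))
wed [ 0.45833112  0.10285017 -1.47878334] 177.5625
scene (array([ 0.45745636,  0.10395478, -1.47596518]), np.float64(43.1875))
top (array([ 0.46081473,  0.10153362, -1.48734044]), np.float64(120.0))
```

View pics/fit0.png

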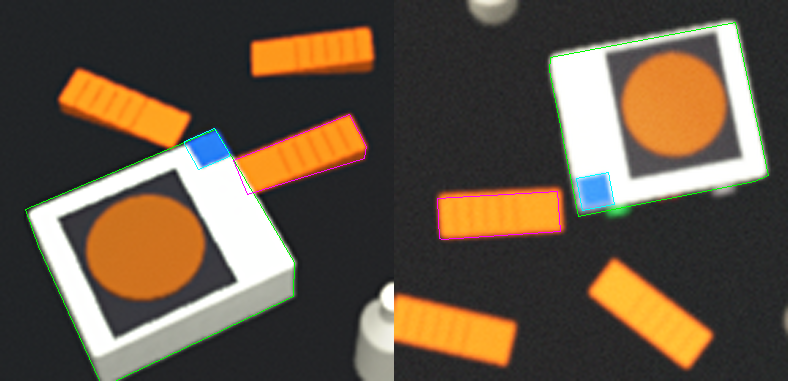

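The crop shows wedge A's thin end facing the blue pad's side, and the outlines fit: the magenta wedge outline spans (437–558, 190–240) in the top half of the crop. Choice A is confirmed. The foot comes out at about (0.485, -0.019). The tip is 46 mm away, and the wedge is turned 0.13 rad and about 9 mm to the side, all within the stated ranges.

```bash
cat > plan.py <<'E'
import numpy as np
from station import telemetry
from scipy.spatial.transform import Rotation as R
def rows(wps,n,yaw1,rate=.125):
    s=telemetry.get_state(); p=np.array(s["eef_pos"]); y=s["ee_rot"][2]; print(round(s["t"],2),p.round(4),round(y,4))
    out=[];
    for w,k in zip(wps,n):
        w=np.array(w); st=(w-p)/k
        for i in range(k):
            loc=R.from_euler("xyz",[np.pi,0,y]).inv().apply(st)*1000
            r=np.clip(y-yaw1,-rate,rate); out.append([round(v,1) for v in loc]+[round(float(r),3)]); y-=r
        p=w
    for i in range(0,len(out),10): print(out[i:i+10])
E
python3 -c "
from plan import *
rows([(.44,-.35,.227),(.52,-.03,.22),(.447,.225,.15)],[10,10,10],-1.479,.1)"
```

```text
1.6 [ 0.2288 -0.635   0.2265] -2.7958
[[np.float64(-29.5), np.float64(19.7), np.float64(-0.0), -0.1], [np.float64(-31.3), np.float64(16.6), np.float64(-0.0), -0.1], [np.float64(-32.8), np.float64(13.4), np.float64(-0.0), -0.1], [np.float64(-34.0), np.float64(10.1), np.float64(-0.0), -0.1], [np.float64(-34.9), np.float64(6.6), np.float64(-0.0), -0.1], [np.float64(-35.3), np.float64(3.1), np.float64(-0.0), -0.1], [np.float64(-35.5), np.float64(-0.5), np.float64(-0.0), -0.1], [np.float64(-35.2), np.float64(-4.0), np.float64(-0.0), -0.1], [np.float64(-34.7), np.float64(-7.5), np.float64(-0.0), -0.1], [np.float64(-33.8), np.float64(-10.9), np.float64(-0.0), -0.1]]
[[np.float64(-33.0), np.float64(-0.7), np.float64(0.7), -0.1], [np.float64(-32.7), np.float64(-3.9), np.float64(0.7), -0.1], [np.float64(-32.2), np.float64(-7.2), np.float64(0.7), -0.1], [np.float64(-31.3), np.float64(-10.4), np.float64(0.7), -0.017], [np.float64(-31.1), np.float64(-10.9), np.float64(0.7), 0.0], [np.float64(-31.1), np.float64(-10.9), np.float64(0.7), 0.0], [np.float64(-31.1), np.float64(-10.9), np.float64(0.7), 0.0], [np.float64(-31.1), np.float64(-10.9), np.float64(0.7), 0.0], [np.float64(-31.1), np.float64(-10.9), np.float64(0.7), 0.0], [np.float64(-31.1), np.float64(-10.9), np.float64(0.7), 0.0]]
[[np.float64(-26.1), np.float64(4.9), np.float64(7.0), 0.0], [np.float64(-26.1), np.float64(4.9), np.float64(7.0), 0.0], [np.float64(-26.1), np.float64(4.9), np.float64(7.0), 0.0], [np.float64(-26.1), np.float64(4.9), np.float64(7.0), 0.0], [np.float64(-26.1), np.float64(4.9), np.float64(7.0), 0.0], [np.float64(-26.1), np.float64(4.9), np.float64(7.0), 0.0], [np.float64(-26.1), np.float64(4.9), np.float64(7.0), 0.0], [np.float64(-26.1), np.float64(4.9), np.float64(7.0), 0.0], [np.float64(-26.1), np.float64(4.9), np.float64(7.0), 0.0], [np.float64(-26.1), np.float64(4.9), np.float64(7.0), 0.0]]
```

Request:
servo_tool(series=[[[-30, 20, 0, -0.1], [-31, 17, 0, -0.1], [-33, 13, 0, -0.1], [-34, 10, 0, -0.1], [-35, 7, 0, -0.1], [-35, 3, 0, -0.1], [-35, 0, 0, -0.1], [-35, -4, 0, -0.1], [-35, -7, 0, -0.1], [-34, -11, 0, -0.1]]], claw=0.43)

```text
t: 2.43
eef_pos: [0.4397, -0.3477, 0.2269]
ee_rot: [-3.141, -0.0, -1.791]
force: [0.1, -0.3, -0.2]
width: 0.0279
gripper_force: 0.0
```

Request:
servo_tool(series=[[[-33, -1, 0, -0.1], [-33, -4, 0, -0.1], [-32, -7, 0, -0.1], [-31, -10, 0, -0.017], [-31, -11, 0, 0], [-31, -11, 0, 0], [-31, -11, 0, 0], [-31, -11, 0, 0], [-31, -11, 0, 0], [-31, -11, 0, 0]]])

```text
t: 3.27
eef_pos: [0.5196, -0.0286, 0.227]
ee_rot: [-3.141, 0.0, -1.479]
force: [0.8, -0.4, -1.4]
width: 0.0251
gripper_force: 0.0
```

Request:
servo_tool(series=[[[-26, 5, 7, 0], [-26, 5, 7, 0], [-26, 5, 7, 0], [-26, 5, 7, 0], [-26, 5, 7, 0], [-26, 5, 7, 0], [-26, 5, 7, 0], [-26, 5, 7, 0], [-26, 5, 7, 0], [-26, 5, 7, 0]]])

```text
t: 4.1
eef_pos: [0.4453, 0.2253, 0.1566]
ee_rot: [-3.141, 0.0, -1.479]
force: [0.5, 0.2, -0.5]
width: 0.0248
gripper_force: 0.0
```

Request:
servo_tool(series=[[[0, -2, 18, 0], [0, 0, 18, 0], [0, 0, 18, 0], [0, 0, 18, 0], [0, 0, 18, 0], [0, 0, 18, 0], [0, 0, 16, 0], [0, 0, 14, 0], [0, 0, 9, 0], [0, 0, 3, 0]]])

```text
t: 4.93
eef_pos: [0.4473, 0.2238, 0.0054]
ee_rot: [3.14, -0.001, -1.479]
force: [-0.6, -0.3, 0.4]
width: 0.0248
gripper_force: 0.0
```

```bash
python3 - <<'E'
from fit import *
out=[]
for c,(x,y) in (("scene",(210,150)),("top",(200,150))):
    k=2.72; im=cv2.resize(eyes.grab_frame(c)[y:y+140,x:x+145],None,fx=k,fy=k,interpolation=cv2.INTER_CUBIC)[:,:,::-1].copy(); out.append(im)
cv2.imwrite("pics/a1.png",np.hstack(out))
E
```

```text
(no output)
```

View pics/a1.png

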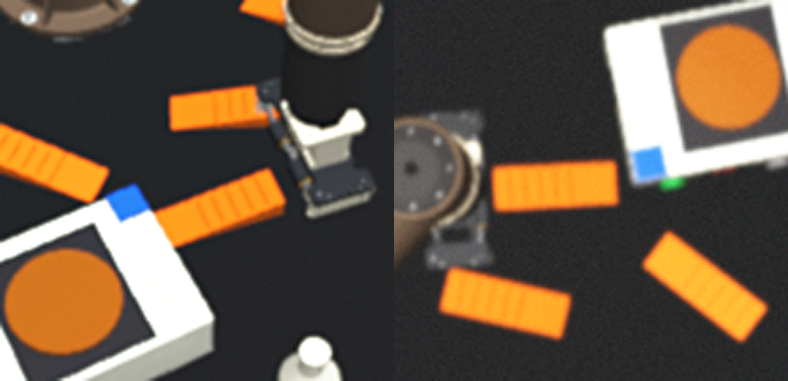

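Request:
servo_tool(series=[[[5.5, 0, 0, 0], [5.5, 0, 0, 0], [5.5, 0, 0, 0], [5.5, 0, 0, 0], [5, 0, 0, 0], [3, 0, 0, 0], [3, 0, 0, 0], [3, 0.4, 0, -0.01], [3, 0.4, 0, -0.01], [3, 0.4, 0, -0.01]]])

```text
t: 5.87
eef_pos: [0.4508, 0.1825, 0.0067]
ee_rot: [-3.141, 0.001, -1.447]
force: [0.2, 2.4, 0.8]
width: 0.025
gripper_force: 0.9
```

Request:
servo_tool(series=[[[4, 0.5, 0, -0.01], [4, 0.5, 0, -0.01], [4, 0.5, 0, -0.01], [4, 0.5, 0, -0.01], [4, 0.5, 0, -0.01], [4, 0.5, 0, -0.01], [4, 0.5, 0, -0.01], [4, 0.5, 0, -0.01], [4, 0.5, 0, -0.01], [2, 0.5, 0, -0.01]]])

```text
t: 6.7
eef_pos: [0.4517, 0.1434, 0.0065]
ee_rot: [3.141, -0.0, -1.348]
force: [-0.3, 1.2, 1.1]
width: 0.0249
gripper_force: 0.8
```

```bash
cat > look.py <<'E'
from fit import *
import sys
hp=np.array([.5825,-.0976,.2197]); foot=place([(-.078,.098,0)],hp)[0]
def look(w0,seeds,name=None):
    ims={c:eyes.grab_frame(c) for c in("scene","top")}
    wm={c:comp(orange(ims[c]),seeds[c]).astype(np.float32) for c in ims}
    wp,f=fit(wed_cost(wm,hp),w0); print("wedge",wp.round(4),f,[m.sum() for m in wm.values()])
    d=foot-[*wp[:2],0]; a=wp[2]; print("foot in wedge frame mm",(d[0]*np.cos(a)+d[1]*np.sin(a))*1e3,(-d[0]*np.sin(a)+d[1]*np.cos(a))*1e3)
    if name:
        out=[]
        for c,(x,y) in (("scene",(180,170)),("top",(220,140))):
            k=2.72; im=cv2.resize(ims[c][y:y+140,x:x+145],None,fx=k,fy=k,interpolation=cv2.INTER_CUBIC)[:,:,::-1].copy()
            for P,p,col in((HOT,hp,(0,255,0)),(PAD,hp,(255,255,0)),(WED,wp,(255,0,255))):
                q=cv2.convexHull(((proj(c,place(P,p))-[x,y]+.5)*k).astype(np.float32)).astype(int); cv2.polylines(im,[q],True,col,1)
            out.append(im)
        cv2.imwrite(name,np.hstack(out))
    return wp
E
python3 - <<'E'
from look import *
w0=[.465,.06,-1.36]
look(w0,{c:proj(c,[(w0[0],w0[1]+.05,.02)])[0] for c in("scene","top")},"pics/a2.png")
E
```

```text
wedge [ 0.4727  0.0486 -1.3411] 226.1875 [np.float32(513.0), np.float32(496.0)]
foot in wedge frame mm 68.61086820907893 -3.4215736678173974
```

View pics/a2.png

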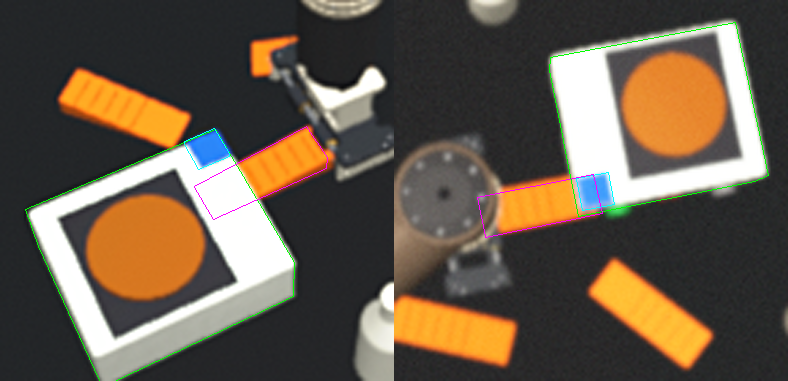

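The wedge is now under the edge of the housing, aligned with the hotplate, and the foot is about 3 mm off its centreline. The foot bears no earlier than about 21 mm further on.

Request:
servo_tool(series=[[[2, 0, 0, 0], [2, 0, 0, 0], [2, 0, 0, 0], [2, 0, 0, 0], [2, 0, 0, 0], [2, 0, 0, 0], [2, 0, 0, 0], [1, 0, 0, 0], [1, 0, 0, 0], [0, 0, 0, 0]]])

```text
t: 7.63
eef_pos: [0.4554, 0.1282, 0.0066]
ee_rot: [3.142, -0.0, -1.349]
force: [0.6, 1.0, 0.3]
width: 0.0248
gripper_force: 0.0
```

Request:
servo_tool(series=[[[0.4, 0, 0, 0], [0.4, 0, 0, 0], [0.4, 0, 0, 0], [0.4, 0, 0, 0], [0.4, 0, 0, 0], [0.4, 0, 0, 0], [0.3, 0, 0, 0], [0.3, 0, 0, 0], [0, 0, 0, 0], [0, 0, 0, 0]]])

```text
t: 8.47
eef_pos: [0.456, 0.1254, 0.0066]
ee_rot: [-3.142, -0.0, -1.349]
force: [-0.3, 0.9, 0.3]
width: 0.0253
gripper_force: 0.2
```

```bash
python3 - <<'E'
from look import *
from station import telemetry
s=telemetry.get_state();print(s["force"],s["eef_pos"],foot)
ims=eyes.grab_frame("scene")
w0=[.475,.038,-1.345]; m={"scene":comp(orange(ims),proj("scene",[(w0[0]-.01,w0[1]+.05,.02)])[0]).astype(np.float32)}
print(fit(lambda p:wed_cost(m,hp)([*p[:2],p[2]])+1e3*abs(p[2]+1.345),w0))
E
```

```text
[-0.25879758  0.90248412  0.27203033] [0.45603333 0.12543274 0.00659398] [ 0.48501709 -0.01895471  0.        ]
(array([ 0.47712396,  0.03318997, -1.34499992]), np.float64(40.00007749883446))
```

Request:
servo_tool(series=[[[0.4, 0, 0, 0], [0.4, 0, 0, 0], [0.4, 0, 0, 0], [0.4, 0, 0, 0], [0.4, 0, 0, 0], [0.4, 0, 0, 0], [0.4, 0, 0, 0], [0.2, 0, 0, 0], [0, 0, 0, 0], [0, 0, 0, 0]]])

```text
t: 9.35
eef_pos: [0.4567, 0.1225, 0.0066]
ee_rot: [3.142, -0.0, -1.349]
force: [-0.5, 0.7, 1.4]
width: 0.0256
gripper_force: 0.2
```

Request:
servo_tool(series=[[[0.3, 0, 0, 0], [0.3, 0, 0, 0], [0.3, 0, 0, 0], [0.3, 0, 0, 0], [0.3, 0, 0, 0], [0.3, 0, 0, 0], [0.2, 0, 0, 0], [0.2, 0, 0, 0], [0.2, 0, 0, 0], [0.1, 0, 0, 0]]])

```text
t: 10.18
eef_pos: [0.4572, 0.1201, 0.0066]
ee_rot: [-3.142, 0.0, -1.349]
force: [0.7, 1.5, 0.6]
width: 0.025
gripper_force: 0.6
```

Request:
servo_tool(series=[[[0.3, 0, 0, 0], [0.3, 0, 0, 0], [0.3, 0, 0, 0], [0.3, 0, 0, 0], [0.2, 0, 0, 0], [0.2, 0, 0, 0], [0.2, 0, 0, 0], [0.2, 0, 0, 0], [0.1, 0, 0, 0], [0.1, 0, 0, 0]]])

```text
t: 11.02
eef_pos: [0.4577, 0.118, 0.0066]
ee_rot: [-3.142, 0.0, -1.349]
force: [0.6, 1.4, 0.5]
width: 0.025
gripper_force: 0.7
```

Request:
servo_tool(series=[[[0.3, 0, 0, 0], [0.3, 0, 0, 0], [0.3, 0, 0, 0], [0.3, 0, 0, 0], [0.2, 0, 0, 0], [0.2, 0, 0, 0], [0.2, 0, 0, 0], [0.2, 0, 0, 0], [0.1, 0, 0, 0], [0.1, 0, 0, 0]]])

```text
t: 11.85
eef_pos: [0.4582, 0.1158, 0.0066]
ee_rot: [3.142, -0.0, -1.349]
force: [-0.2, 0.5, 2.0]
width: 0.0252
gripper_force: 0.7
```

Request:
servo_tool(series=[[[0.3, 0, 0, 0], [0.3, 0, 0, 0], [0.3, 0, 0, 0], [0.3, 0, 0, 0], [0.2, 0, 0, 0], [0.2, 0, 0, 0], [0.2, 0, 0, 0], [0.2, 0, 0, 0], [0.2, 0, 0, 0], [0.1, 0, 0, 0]]])

```text
t: 12.68
eef_pos: [0.4587, 0.1135, 0.0066]
ee_rot: [3.142, -0.0, -1.349]
force: [-0.2, 0.6, 0.6]
width: 0.0251
gripper_force: 0.8
```

Request:
servo_tool(series=[[[0.3, 0, 0, 0], [0.3, 0, 0, 0], [0.3, 0, 0, 0], [0.3, 0, 0, 0], [0.2, 0, 0, 0], [0.2, 0, 0, 0], [0.2, 0, 0, 0], [0.2, 0, 0, 0], [0.2, 0, 0, 0], [0.1, 0, 0, 0]]])

```text
t: 13.52
eef_pos: [0.4592, 0.1113, 0.0066]
ee_rot: [3.142, -0.0, -1.349]
force: [-0.3, 2.0, 1.8]
width: 0.0251
gripper_force: 0.8
```

Request:
servo_tool(series=[[[0.3, 0, 0, 0], [0.3, 0, 0, 0], [0.3, 0, 0, 0], [0.2, 0, 0, 0], [0.2, 0, 0, 0], [0.2, 0, 0, 0], [0.2, 0, 0, 0], [0.1, 0, 0, 0], [0.1, 0, 0, 0], [0.1, 0, 0, 0]]])

```text
t: 14.35
eef_pos: [0.4596, 0.1094, 0.0066]
ee_rot: [-3.142, 0.0, -1.349]
force: [-0.7, 1.6, 1.5]
width: 0.025
gripper_force: 0.8
```

Request:
servo_tool(series=[[[0.3, 0, 0, 0], [0.3, 0, 0, 0], [0.3, 0, 0, 0], [0.2, 0, 0, 0], [0.2, 0, 0, 0], [0.2, 0, 0, 0], [0.2, 0, 0, 0], [0.2, 0, 0, 0], [0.1, 0, 0, 0], [0.1, 0, 0, 0]]])

```text
t: 15.18
eef_pos: [0.4601, 0.1073, 0.0066]
ee_rot: [3.142, -0.0, -1.349]
force: [0.1, 2.1, 1.1]
width: 0.0252
gripper_force: 0.9
```

Request:
servo_tool(series=[[[0.3, 0, 0, 0], [0.3, 0, 0, 0], [0.2, 0, 0, 0], [0.2, 0, 0, 0], [0.2, 0, 0, 0], [0.2, 0, 0, 0], [0.2, 0, 0, 0], [0.1, 0, 0, 0], [0.1, 0, 0, 0], [0.1, 0, 0, 0]]])

```text
t: 16.02
eef_pos: [0.4605, 0.1055, 0.0066]
ee_rot: [-3.142, 0.0, -1.349]
force: [-1.1, 0.5, 0.9]
width: 0.0247
gripper_force: 0.9
```

Request:
servo_tool(series=[[[0.3, 0, 0, 0], [0.3, 0, 0, 0], [0.3, 0, 0, 0], [0.3, 0, 0, 0], [0.2, 0, 0, 0], [0.2, 0, 0, 0], [0.2, 0, 0, 0], [0.2, 0, 0, 0], [0.1, 0, 0, 0], [0.1, 0, 0, 0]]])

```text
t: 16.85
eef_pos: [0.461, 0.1034, 0.0066]
ee_rot: [-3.142, 0.0, -1.349]
force: [0.4, 2.5, 2.3]
width: 0.025
gripper_force: 1.3
```

Request:
servo_tool(series=[[[0.2, 0, 0, 0], [0.2, 0, 0, 0], [0.2, 0, 0, 0], [0.1, 0, 0, 0], [0.1, 0, 0, 0], [0.1, 0, 0, 0], [0.1, 0, 0, 0], [0, 0, 0, 0], [0, 0, 0, 0], [0, 0, 0, 0]]])

```text
t: 17.68
eef_pos: [0.4613, 0.1024, 0.0066]
ee_rot: [-3.141, 0.0, -1.349]
force: [-1.4, 4.1, 1.4]
width: 0.0249
gripper_force: 1.7
```

Request:
servo_tool(series=[[[0.2, 0, 0, 0], [0.2, 0, 0, 0], [0.1, 0, 0, 0], [0.1, 0, 0, 0], [0, 0, 0, 0], [0, 0, 0, 0], [0, 0, 0, 0], [0, 0, 0, 0], [0, 0, 0, 0], [0, 0, 0, 0]]])

```text
t: 18.52
eef_pos: [0.4614, 0.1018, 0.0066]
ee_rot: [-3.142, 0.0, -1.349]
force: [0.1, 3.7, 0.2]
width: 0.0247
gripper_force: 2.2
```

Request:
servo_tool(series=[[[0.2, 0, 0, 0], [0.2, 0, 0, 0], [0.2, 0, 0, 0], [0.1, 0, 0, 0], [0.1, 0, 0, 0], [0, 0, 0, 0], [0, 0, 0, 0], [0, 0, 0, 0], [0, 0, 0, 0], [0, 0, 0, 0]]])

```text
t: 19.35
eef_pos: [0.4616, 0.1011, 0.0066]
ee_rot: [-3.141, 0.0, -1.349]
force: [-1.3, 5.0, 0.9]
width: 0.0251
gripper_force: 2.6
```

Request:
servo_tool(series=[[[0.2, 0, 0, 0], [0.2, 0, 0, 0], [0.2, 0, 0, 0], [0.1, 0, 0, 0], [0.1, 0, 0, 0], [0, 0, 0, 0], [0, 0, 0, 0], [0, 0, 0, 0], [0, 0, 0, 0], [0, 0, 0, 0]]])

```text
t: 20.18
eef_pos: [0.4617, 0.1004, 0.0066]
ee_rot: [-3.141, 0.0, -1.349]
force: [-1.5, 6.1, 0.9]
width: 0.0255
gripper_force: 3.0
```

Request:
servo_tool(series=[[[-2, 0, 0, 0], [-8, 0, 0, 0], [-12, 0, 0, 0], [-12, 0, -5, 0], [-6, 0, -25, 0], [0, 0, -40, 0], [0, 0, -40, 0], [0, 0, -40, 0], [0, 0, -15, 0], [0, 0, 0, 0]]])

```text
t: 21.02
eef_pos: [0.4546, 0.1409, 0.1765]
ee_rot: [-3.134, 0.003, -1.348]
force: [-0.1, 1.1, -0.7]
width: 0.0249
gripper_force: 0.0
```

```bash
python3 - <<'E'
from look import *
from plan import rows
w0=[.483,.013,-1.349]
look(w0,{c:proj(c,[(w0[0]-.01,w0[1]+.05,.02)])[0] for c in("scene","top")},"pics/a3.png")
rows([(foot[0],foot[1],.16)],[10],-1.351)
E
```

```text
wedge [ 0.4818  0.0155 -1.3314] 102.0625 [np.float32(342.0), np.float32(461.0)]
foot in wedge frame mm 34.26984551161541 -5.030212246736879
21.12 [0.4526 0.1396 0.1724] -1.3486
[[np.float64(16.2), np.float64(0.3), np.float64(1.2), 0.002], [np.float64(16.2), np.float64(0.3), np.float64(1.2), 0.0], [np.float64(16.2), np.float64(0.3), np.float64(1.2), 0.0], [np.float64(16.2), np.float64(0.3), np.float64(1.2), 0.0], [np.float64(16.2), np.float64(0.3), np.float64(1.2), 0.0], [np.float64(16.2), np.float64(0.3), np.float64(1.2), 0.0], [np.float64(16.2), np.float64(0.3), np.float64(1.2), 0.0], [np.float64(16.2), np.float64(0.3), np.float64(1.2), 0.0], [np.float64(16.2), np.float64(0.3), np.float64(1.2), 0.0], [np.float64(16.2), np.float64(0.3), np.float64(1.2), 0.0]]
```

View pics/a3.png

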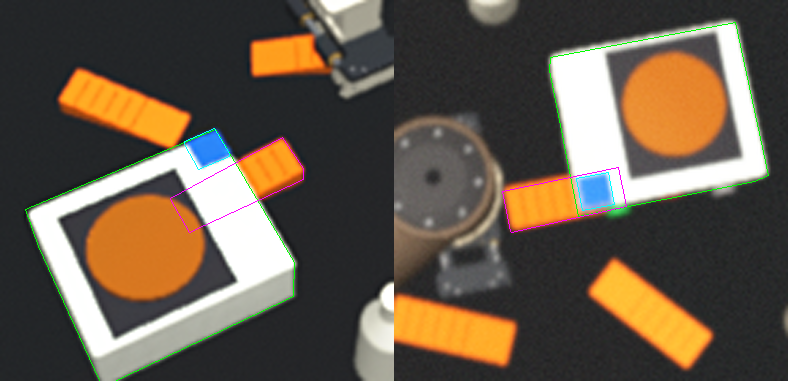

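The wedge is under the foot and straight, the hotplate and disc haven't moved, and the implied gap of about 9 mm falls in the 7–13 mm range. Next is the press on the pad.

Request:
servo_tool(series=[[[16, 0, 0, 0], [16, 0, 0, 0], [16, 0, 0, 0], [16, 0, 0, 0], [16, 0, 1, 0], [16, 0, 2, 0], [16, 0, 2, 0], [16, 0, 2, 0], [16, 0, 2, 0], [16, 0, 3, 0]]], claw=1)

```text
t: 21.95
eef_pos: [0.4872, -0.0177, 0.1581]
ee_rot: [3.138, -0.0, -1.349]
force: [1.2, -0.7, 0.0]
width: 0.0006
gripper_force: 0.0
```

Request:
servo_tool(series=[[[0, 0, 8, 0], [0, 0, 8, 0], [0, 0, 7, 0], [0, 0, 6, 0], [0, 0, 5, 0], [0, 0, 4, 0], [0, 0, 2, 0], [0, 0, 1, 0], [0, 0, 0, 0], [0, 0, 0, 0]]])

```text
t: 22.78
eef_pos: [0.4883, -0.0167, 0.1188]
ee_rot: [-3.141, 0.0, -1.349]
force: [-0.1, 0.2, -0.3]
width: 0.0003
gripper_force: 0.0
```

Request:
servo_tool(series=[[[1, 3, 0, 0], [0, 0, 1, 0], [0, 0, 1, 0], [0, 0, 1, 0], [0, 0, 1, 0], [0, 0, 1, 0], [0, 0, 0.5, 0], [0, 0, 0.5, 0], [0, 0, 0, 0], [0, 0, 0, 0]]])

```text
t: 23.62
eef_pos: [0.4854, -0.0185, 0.1128]
ee_rot: [3.142, -0.0, -1.349]
force: [-2.8, -0.1, 5.2]
width: 0.0004
gripper_force: 2.4
```

Request:
servo_tool(series=[[[0, 0, 0.3, 0], [0, 0, 0.3, 0], [0, 0, 0.3, 0], [0, 0, 0.3, 0], [0, 0, 0.3, 0], [0, 0, 0, 0], [0, 0, 0, 0], [0, 0, 0, 0], [0, 0, 0, 0], [0, 0, 0, 0]]])

```text
t: 24.45
eef_pos: [0.4853, -0.0185, 0.1125]
ee_rot: [-3.141, -0.0, -1.348]
force: [-7.9, 1.8, 18.3]
width: 0.0003
gripper_force: 9.3
```

Request:
servo_tool(series=[[[0, 0.2, 0.3, 0], [0, 0.2, 0.2, 0], [0, 0.1, 0, 0], [0, 0, 0, 0], [0, 0, 0, 0], [0, 0, 0, 0], [0, 0, 0, 0], [0, 0, 0, 0], [0, 0, 0, 0], [0, 0, 0, 0]]])

```text
t: 25.28
eef_pos: [0.4854, -0.0185, 0.1124]
ee_rot: [-3.14, -0.0, -1.348]
force: [-6.9, 2.5, 21.4]
width: 0.0001
gripper_force: 10.8
```

The corner gives only about 0.1 mm as the press rises from 18 N to 21 N, so it's firm. Lifting clear.

Request:
servo_tool(series=[[[0, 0, -1, 0], [0, 0, -2, 0], [0, 0, -6, 0], [0, 0, -15, 0], [0, 0, -30, 0], [0, 0, -30, 0], [0, 0, -30, 0], [-10, 0, -20, 0], [-20, 0, 0, 0], [-20, 0, 0, 0]]])

```text
t: 26.12
eef_pos: [0.4745, 0.0306, 0.2463]
ee_rot: [-3.138, 0.001, -1.35]
force: [-0.1, 0.8, -1.7]
width: 0.0002
gripper_force: 0.0
```

Request:
servo_tool(series=[[[-25, 0, 0, 0], [-25, 0, 0, 0], [-25, 0, 0, 0], [-25, 0, 0, 0], [-20, 0, 0, 0], [-10, 0, 0, 0], [0, 0, 0, 0], [0, 0, 0, 0], [0, 0, 0, 0], [0, 0, 0, 0]]])

```text
t: 26.95
eef_pos: [0.4454, 0.1562, 0.2445]
ee_rot: [3.141, -0.0, -1.35]
force: [0.3, 0.0, 0.7]
width: 0.0002
gripper_force: 0.0
```

```bash
python3 - <<'E'
from look import *
w0=[.483,.013,-1.349]
look(w0,{c:proj(c,[(w0[0]-.01,w0[1]+.05,.02)])[0] for c in("scene","top")},"pics/a4.png")
E
```

```text
wedge [ 0.4812  0.0158 -1.3242] 103.5 [np.float32(342.0), np.float32(463.0)]
foot in wedge frame mm 34.57899569128141 -4.815977380592618
```

View pics/a4.png

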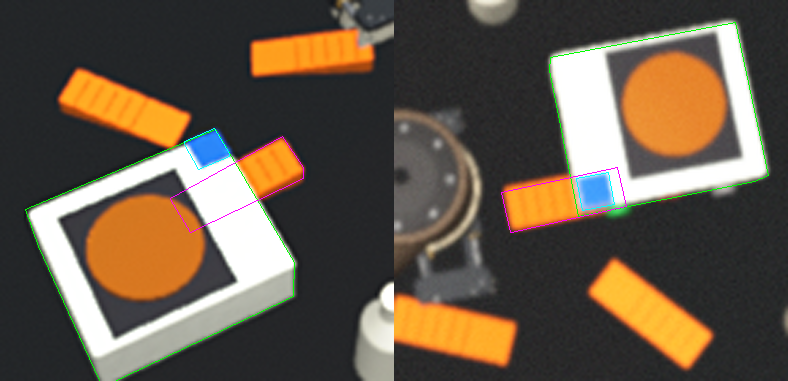

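Nothing shifted: the wedge outline still sits under the pad corner, the hotplate and disc are in place, and the arm is clear.

```bash
python3 -c "
from station import ticket
print(ticket.job_done())"
```

```text
the job is handed in; nothing more can be done
None
```

The orange wedge is snug under the short foot; pressing the blue pad with about 21 N gave almost no movement, the hotplate and disc have not moved, the robot is clear, and the job is handed in at about 27 s.

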